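# Pop open the wide bit case

### The job

Someone left a small hardwood offcut on the lid of the wider of the two latched steel cases. Put the offcut in the round scrap pan, then press down the latch paddle at the front of that wider case so that its spring lid pops fully open by itself, without the robot touching the rising or open lid. Leave it open and leave the narrower case shut.

Things in the scene. Friction and masses are not known exactly. Their poses are not given: they have to be found in the camera images.
- offcut_mid (a point): Centre of a loose plain brown hardwood block, 42 x 70 x 20 mm (x, y, z; z up), about 50 g; grip it across its 42 mm, along x. It lies flat in the middle of the wide case's lid, its 70 mm side running roughly from the case's front to its back. The larger sanding block on the bench is not it.
- scrap_pan: Round open metal pan with firm sawdust in it, fixed on the bench, 220 mm across outside and 70 mm high, walls up to 20 mm thick, about 180 mm clear inside; things laid in it rest about 20 mm above the bench. Origin at the centre of its underside; z up.
- wide_paddle (a point): Press point on top of the wide case's steel latch paddle (40 x 30 mm plate, sticks out level from the front): 43 mm above the bench, 36 mm out from the front wall, 14 mm inside the paddle's outer end. x points to the case, z up. Pressed straight down it turns on a pivot 28 mm inward; the hook frees the lid 4 to 5 mm down (4 N), stop at 8 mm (5 N); it springs back.
- wide_lid: Spring lid of the wider grey steel case (110 wide, 100 deep, 65 mm high, fixed). Origin: middle of the hinge line at the back, 60 mm above the bench. Shut: x from latch to hinge, y along the hinge, z up, top face 65 mm above the bench. Freed, its front edge swings up and back by 1.45 rad in about 1 s and stays, reaching 170 mm above the bench.
- narrow_lid: Lid of the narrower grey steel case (64 mm wide along y, otherwise like the wide one, with the same latch), fixed beside the wide one, on its left or right. Origin and axes as for the wide lid: on the hinge line at the back, 60 mm above the bench, z up when shut.

How it is judged:
By the outcome, as a careful person would: the job done as asked, in the order asked, and still so for the second after the job is handed in, with the robot touching nothing.
It also fails if it takes over 48 s, if anything falls off the work surface, if the arm or the gripper's body presses on something with over 40 N, if the wrist force passes 120 N, or if a joint passes its speed limit or range.

### The arm

A 6-joint arm with a two-finger parallel gripper is mounted at the origin on a cart in front of the work surface, level with it; the furniture and walls round the work are solid. World frame = base frame: x ahead of the robot, y to its left, z up, the work surface at z = 0. Lengths are in mm, angles in degrees, forces in N, time in s.
With the tool pointing down it reaches from about 350 to 850 mm from the base axis. Payload 8.1 kg.
Tool frame: the origin (TCP) lies where the fingers leave the gripper's body, on its centre line; the fingertips stand 73 mm ahead of it and the grasp point (between the pads) lies 54 mm ahead of it; z points along the fingers, y is the line along which they close (so a half turn about z gives the same grasp; the last joint's range is limited). The gripper opens to 85 mm and grips with 20 to 120 N. Pads are 22 mm wide; open, the fingers measure 114 mm over their backs; the gripper's body (76 mm by 85 mm) begins 54 mm behind the grasp point. The pads swing forward as they close: fully open they stand 13 mm farther back than shut.
Start: joints at [-73.877, 7.471, 85.268, -0, 87.261, -4.893], TCP at [215.198, -560.085, 303.892] pointing down, gripper open.
Joint ranges: [-169.43, 169.43], [-51.17, 129.36], [1.28, 143.12], [-76.62, 256.62], [0, 156.53], [-152.29, 152.29]. Speed limits (degrees/s): [136.94, 136.94, 159.86, 180, 180, 180].

### API

Orientations are given as [roll, pitch, yaw] about the fixed x, y, z axes, in that order (R = Rz(yaw) Ry(pitch) Rx(roll)).
In Python, from bench import sense, optics, r gives the robot as it stands.
- The arm moves only by the tool servo_tool, never from a script. Its argument "plan" is a list that holds one entry, the list of rows, each a list of 5 numbers: the shift along the world's x, y, z in m, then the turn about the world's z in degrees, then the finger opening in m, from 0 to 0.0854. A call has 1 to 10 rows; each row shifts and turns the commanded pose from where the row before left it; what a row does not reach is not made up. A row lasts 1/10 s, in which the tool goes at most 50 mm and 8.59 degrees, less where a joint would pass 70% of its speed; a pose out of reach is approached as far as the arm can. A call is refused whole if a number of a shift passes 0.05 or a number of a turn 8.59, either way. A call with a gripper value outside its range is refused whole. The fingers move at their own pace and stop on an object; "force" is the grip in N (left out, the last holds). Time passes only in rows, so rows that do not move let the fingers close. It gives the time, the measured TCP pose, the force, the opening and the grip force at its end, in the units of the state.
- sense(): the state, without advancing time (a new reading comes with each control period).
- optics.snapshot(name): name is "scene" or "side" or "wrist"; returns a dict with "frame" (400x640x3 uint8, blue, green, red), "fx", "fy", "cx", "cy" (pixels), "cam_to_world" (4x4, takes a point from camera to world coordinates). Camera axes: x right, y down, z forward; pixel columns grow to the right and rows downward; lengths in mm; the calibration is good to about 2 mm. A picture is of the moment at which its call begins. There is no depth.
- r.hand_in(): hands the job in; it is judged then, once.
The state is a dict: "time": time; "joint_pos": joint angles; "qd": joint speeds; "joint_efforts": joint torques, N m; "tool_pos": TCP position; "tcp_rot": TCP orientation; "ft_force": force on the tool from outside, world axes, zero at the start; "wrist_torque": the same for the moment, N m; "finger_gap": finger opening in mm; "grip_force": force on a finger pad.
Only numpy, scipy, OpenCV 4.12 (cv2) and the standard library are available. Lean on these libraries where they do the work, as an engineer would, in place of code of your own. Each camera call takes 0.05 s, during which the arm holds its last target. There are 200 camera calls.

## Working session

There is one attempt and no reset: what is moved stays moved. The work goes in short steps, Python scripts to look and compute and a tool call to move; the robot and the scene stay as the last step left them, time stands still between calls to the robot, and variables do not carry over. Pictures are saved under pics/ and viewed, at most 10 in all, crops included, and the job is handed in when it is done.

Besides the shell and the picture viewer there is one more tool, called after "Call:" as name(argument=value, ...) on one line, values as JSON. servo_tool: Moves the arm, as the interface text tells. Its arguments: {"type":"object","properties":{"plan":{"type":"array"},"force":{"type":"number"}},"required":["plan"]}

```bash
mkdir -p pics
cat > h.py <<'E'
import numpy as np, cv2
from bench import sense, optics, r
def snap(n,save=None):
    s=optics.snapshot(n)
    if save: cv2.imwrite(f'pics/{save}.png',s['frame'])
    return s
def plane(s,u,v,z):
    T=np.array(s['cam_to_world']); d=T[:3,:3]@[(u-s['cx'])/s['fx'],(v-s['cy'])/s['fy'],1]; o=T[:3,3]
    return (o+d*(z-o[2])/d[2]).round(1)
E
python3 - <<'E'
from h import *
import pickle
d={n:snap(n,n+'0') for n in('scene','side')}
pickle.dump(d,open('d0.pkl','wb'))
for n in d: print(n,np.array(d[n]['cam_to_world']).round(2).tolist(),d[n]['fx'])
s=sense();print(s['time'],s['tcp_rot'],s['finger_gap'])
E
```

```text
scene [[-0.53, -0.55, 0.65, 10.83], [-0.85, 0.36, -0.39, 543.73], [-0.02, -0.75, -0.66, 619.0], [0.0, 0.0, 0.0, 1.0]] 403.23470834856545
side [[-0.98, -0.11, 0.14, 424.85], [-0.18, 0.67, -0.72, 950.2], [-0.02, -0.73, -0.68, 761.52], [0.0, 0.0, 0.0, 1.0]] 488.51096952477127
0.1 [-1.79902579e+02 -8.54633556e-03  2.10167460e+01] 85.28731619020037
```

View pics/scene0.png

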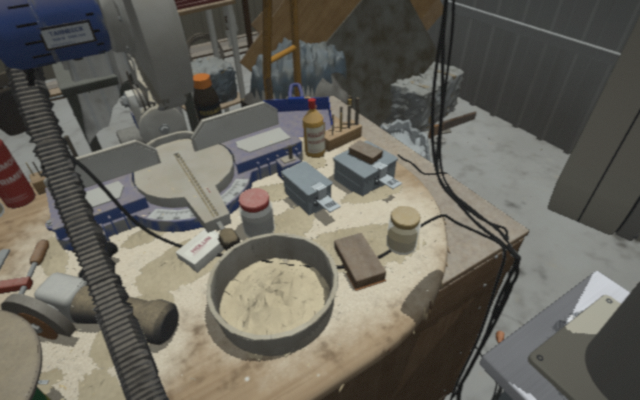

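View pics/side0.png

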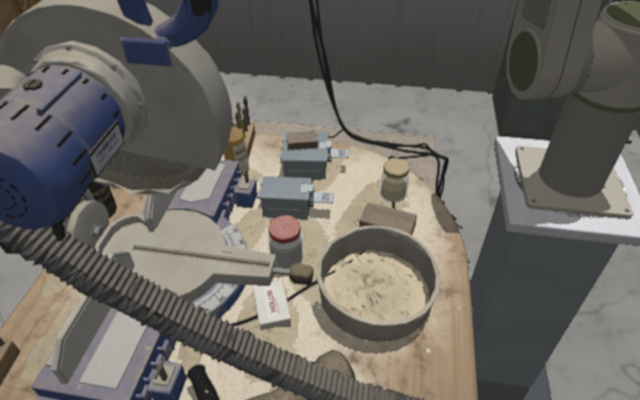

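The scene view shows the wide case at about (365,170) with the offcut on it at (366,151) and its paddle at (392,182). The narrow case is at (305,185), the pan rim centre is near (273,285), and jars stand at (404,228) and (257,210). The side view shows the offcut at (306,141), the paddles at (340,154) and (322,198), and the pan at (378,275).

Run:
```python
from h import *
import pickle
d=pickle.load(open('d0.pkl','rb'))
for n,k,u,v,z in [('scene','off',366,148,85),('side','off',304,137,85),('scene','panL',209,290,70),('scene','panR',336,285,70),('scene','panT',272,237,70),('scene','panB',275,338,70),('side','panL',318,270,70),('side','panR',437,275,70),
 ('scene','wpad',394,183,43),('side','wpad',341,154,43),('scene','npad',329,205,43),('side','npad',326,198,43),('scene','jar',406,215,60),('side','jar',397,165,60),('scene','sand',352,240,25),('side','sand',388,212,25),('scene','bottle',312,103,110),('scene','redjar',255,195,60)]:
    print(n,k,plane(d[n],u,v,z))
a=cv2.resize(d['scene']['frame'][120:220,270:430],None,fx=5,fy=5,interpolation=cv2.INTER_CUBIC)
cv2.imwrite('pics/c1.png',a)
```

```text
scene off [623.4  34.7  85. ]
side off [620.6  39.2  85. ]
scene panL [454.  489.4  70. ]
scene panR [347.3 307.9  70. ]
scene panT [503.6 346.3  70. ]
scene panB [317.5 438.   70. ]
side panL [524.1 409.5  70. ]
side panR [315.4 386.3  70. ]
scene wpad [524.6  28.2  43. ]
side wpad [532.8  36.2  43. ]
scene npad [544.1 191.5  43. ]
side npad [544.  192.9  43. ]
scene jar [418.1  90.2  60. ]
side jar [400.3  78.   60. ]
scene sand [448.2 200.   25. ]
side sand [409.7 196.1  25. ]
scene bottle [842.1  47.4 110. ]
scene redjar [642.8 316.1  60. ]
```

View pics/c1.png

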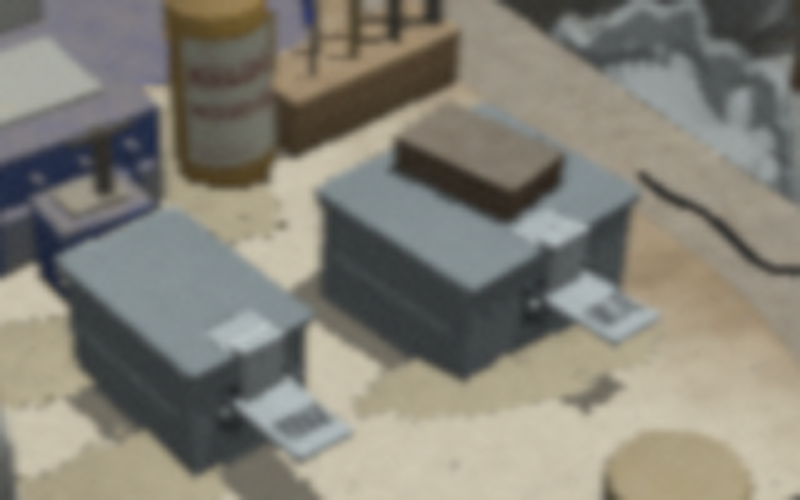

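The crop shows the block top corners near (395,140), (455,105), (563,155) and (510,195), and the wide lid corners near (320,190), (475,290) and (635,190). The paddle plate is clear.

Run:
```python
from h import *
import pickle
d=pickle.load(open('d0.pkl','rb'));s=d['scene']
f=lambda x,y,z:plane(s,270+x/5,120+y/5,z)
for p in [(395,140),(455,105),(563,155),(510,195)]: print('blk',f(*p,85))
for p in [(320,190),(475,290),(635,190)]: print('lid',f(*p,65))
for p in [(60,255),(190,378),(310,315)]: print('nlid',f(*p,65))
for p in [(545,300),(615,340),(660,315),(590,275)]: print('pad',f(*p,43))
# cable: triangulate scene points vs side points
def ray(s,u,v):
    T=np.array(s['cam_to_world']); w=T[:3,:3]@[(u-s['cx'])/s['fx'],(v-s['cy'])/s['fy'],1]; return T[:3,3],w/np.linalg.norm(w)
sd=d['side']
A=[(449,0),(445,50),(440,100),(440,150),(470,185),(505,225),(515,265)]
B=[(318,5),(322,40),(328,80),(340,115),(360,140),(400,150),(440,155),(443,190)]
for a in A:
    o1,d1=ray(s,*a);best=None
    for i in range(len(B)-1):
        for t in np.linspace(0,1,20):
            o2,d2=ray(sd,*(np.array(B[i])*(1-t)+np.array(B[i+1])*t))
            n=np.cross(d1,d2);g=abs((o2-o1)@n)/np.linalg.norm(n)
            k=np.linalg.lstsq(np.c_[d1,-d2],o2-o1,rcond=None)[0]
            if best is None or g<best[0]: best=(g,o1+k[0]*d1)
    print('cable',a,best[0].round(1),best[1].round())
print(sense()['joint_pos'])
```

```text
blk [645.7  67.7  85. ]
blk [653.8  26.4  85. ]
blk [592.1  10.6  85. ]
blk [580.7  50.5  85. ]
lid [655.2 103.5  65. ]
lid [553.9  89.4  65. ]
lid [572.6 -18.9  65. ]
nlid [679.2 230.   65. ]
nlid [572.9 225.4  65. ]
nlid [579.9 159.8  65. ]
pad [551.9  49.4  43. ]
pad [512.3  41.6  43. ]
pad [514.6  13.3  43. ]
pad [554.9  20.4  43. ]
cable (449, 0) 54.2 [ 608. -141.  382.]
cable (445, 50) 1.2 [ 616. -166.  274.]
cable (440, 100) 1.2 [ 601. -163.  160.]
cable (440, 150) 1.6 [ 567. -159.   37.]
cable (470, 185) 1.2 [ 537. -282. -112.]
cable (505, 225) 0.4 [ 413. -306. -182.]
cable (515, 265) 1.0 [ 276. -131.  -98.]
[-7.38761174e+01  7.51291784e+00  8.53237408e+01  2.06107602e-04
  8.72611363e+01 -4.89288070e+00]
```

Call:
servo_tool(plan=[[[0.025, 0.042, 0, -1, 0.0854], [0.025, 0.042, 0, -1, 0.0854], [0.025, 0.042, 0, -1, 0.0854], [0.025, 0.042, 0, -1, 0.0854], [0.025, 0.042, 0, -1, 0.0854], [0.025, 0.042, 0, -1, 0.0854], [0.025, 0.042, 0, 0, 0.0854], [0.025, 0.042, 0, 0, 0.0854], [0.025, 0.042, 0, 0, 0.0854], [0.025, 0.042, 0, 0, 0.0854]]])

```text
time: 1.1
tool_pos: [465.7, -138.1, 303.7]
tcp_rot: [180.0, 0.0, 15.0]
ft_force: [-0.4, -0.4, -0.5]
finger_gap: 85.3
grip_force: 0.0
```

Call:
servo_tool(plan=[[[0.02, 0.04, 0, 0, 0.0854], [0.03, 0.036, -0.012, 0, 0.0854], [0.034, 0.034, -0.012, 0, 0.0854], [0.034, 0.034, -0.012, 0, 0.0854], [0.034, 0.032, -0.012, 0, 0.0854], [0, 0, 0, 0, 0.0854], [0, 0, 0, 0, 0.0854]]])

```text
time: 1.8
tool_pos: [616.8, 36.8, 253.7]
tcp_rot: [-180.0, 0.2, 15.1]
ft_force: [-0.2, -0.2, 0.5]
finger_gap: 85.6
grip_force: 0.0
```

Run:
```python
from h import *
import pickle
s=snap('wrist','w1'); pickle.dump(s,open('w1.pkl','wb'))
print(np.array(s['cam_to_world']).round(2).tolist(),s['fx']); st=sense();print(st['time'],st['tool_pos'],st['tcp_rot'])
```

```text
[[0.26, -0.93, -0.27, 686.2], [-0.97, -0.25, -0.07, 56.14], [-0.0, 0.28, -0.96, 323.16], [0.0, 0.0, 0.0, 1.0]] 344.97667577230084
1.85 [616.78858341  35.86341395 255.18045047] [-1.79992761e+02  9.67425834e-02  1.50526873e+01]
```

View pics/w1.png

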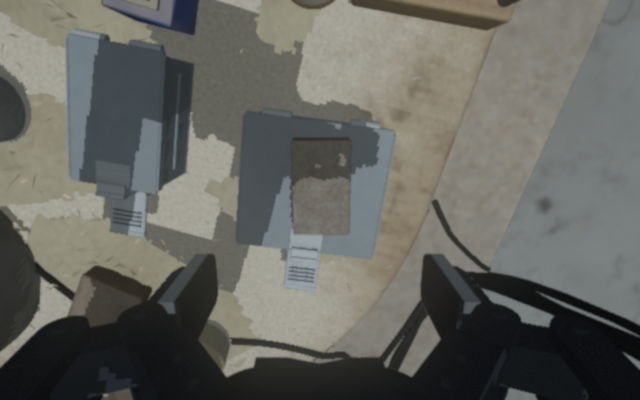

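The wrist view shows the block top corners at about (292,138), (351,139), (349,235) and (292,233), and the lid corners at (245,112), (394,130), (376,257) and (237,241). The paddle's outer end runs from (284,288) to (317,290).

Run:
```python
from h import *
import pickle
s=pickle.load(open('w1.pkl','rb'))
c=np.array([plane(s,*p,85) for p in [(292,138),(351,139),(349,235),(292,233)]]);print(c,c.mean(0))
a=(c[0]+c[1]-c[2]-c[3]);print('yaw',np.degrees(np.arctan2(a[1],a[0])))
c=np.array([plane(s,*p,65) for p in [(245,112),(394,130),(376,257),(237,241)]]);print(c,c.mean(0),(c[2]+c[3])/2)
a=(c[0]+c[1]-c[2]-c[3]);print('yaw',np.degrees(np.arctan2(a[1],a[0])))
print([plane(s,*p,43) for p in [(284,288),(317,290),(320,236)]])
```

```text
[[653.8  66.9  85. ]
 [663.6  27.6  85. ]
 [595.2   8.9  85. ]
 [585.7  50.2  85. ]] [624.575  38.4    85.   ]
yaw 14.538825134647507
[[660.5 105.3  65. ]
 [676.3  -3.5  65. ]
 [574.6 -22.1  65. ]
 [558.9  91.2  65. ]] [617.575  42.725  65.   ] [566.75  34.55  65.  ]
yaw 9.137535240127935
[array([513.2,  43.4,  43. ]), array([519.1,  13.5,  43. ]), array([571.6,  24.8,  43. ])]
```

Call:
servo_tool(plan=[[[0.006, 0.0025, -0.04, 0, 0.0854], [0, 0, -0.04, 0, 0.0854], [0, 0, -0.02, 0, 0.0854], [0, 0, -0.011, 0, 0.0854], [0, 0, 0, 0, 0.0854], [0, 0, 0, 0, 0.0854], [0, 0, 0, 0, 0.052]]], force=30)

```text
time: 2.55
tool_pos: [624.5, 38.1, 147.6]
tcp_rot: [179.9, -0.2, 15.0]
ft_force: [-0.4, 0.4, 0.1]
finger_gap: 73.0
grip_force: 0.0
```

Call:
servo_tool(plan=[[[0, 0, 0, 0, 0.052], [0, 0, 0, 0, 0.052], [0, 0, 0, 0, 0.052], [0, 0, 0, 0, 0.03], [0, 0, 0, 0, 0.03], [0, 0, 0, 0, 0.03], [0, 0, 0, 0, 0.03]]], force=30)

```text
time: 3.25
tool_pos: [623.3, 38.5, 145.1]
tcp_rot: [-180.0, -0.0, 15.0]
ft_force: [-2.5, 0.0, 3.8]
finger_gap: 41.4
grip_force: 34.0
```

Call:
servo_tool(plan=[[[0, 0, 0.015, 0, 0.03], [0, 0, 0.035, 0, 0.03], [0, 0, 0.045, 0, 0.03], [-0.01, 0.018, 0.01, 0, 0.03], [-0.022, 0.038, 0, 0, 0.03], [-0.022, 0.038, 0, 0, 0.03], [-0.022, 0.038, 0, 0, 0.03], [-0.022, 0.038, 0, 0, 0.03], [-0.022, 0.038, 0, 0, 0.03], [-0.022, 0.038, 0, 0, 0.03]]], force=30)

```text
time: 4.25
tool_pos: [479.8, 286.0, 250.5]
tcp_rot: [-180.0, -0.0, 15.0]
ft_force: [0.2, 0.5, -0.7]
finger_gap: 41.1
grip_force: 33.5
```

Call:
servo_tool(plan=[[[-0.022, 0.038, 0, 0, 0.03], [-0.022, 0.038, 0, 0, 0.03], [-0.01, 0.018, 0, 0, 0.03], [0, 0, 0, 0, 0.03], [0, 0, 0, 0, 0.03]]], force=30)

```text
time: 4.75
tool_pos: [426.8, 378.6, 250.1]
tcp_rot: [180.0, -0.0, 15.1]
ft_force: [-0.7, 0.3, -1.0]
finger_gap: 41.2
grip_force: 33.5
```

Run:
```python
from h import *
s=snap('wrist','w2'); t=snap('side')
cv2.imwrite('pics/c2.png',np.vstack([cv2.resize(s['frame'],(480,300)),cv2.resize(t['frame'],(480,300))]))
st=sense();print(st['time'],st['tool_pos'],st['finger_gap'])
print([plane(s,u*4/3,v*4/3,70) for u,v in [(0,0)]])
import pickle;pickle.dump((s,t),open('w2.pkl','wb'))
```

```text
4.85 [427.58769862 377.71091628 250.03286175] 40.98917563851173
[array([500.2, 612.8,  70. ])]
```

View pics/c2.png

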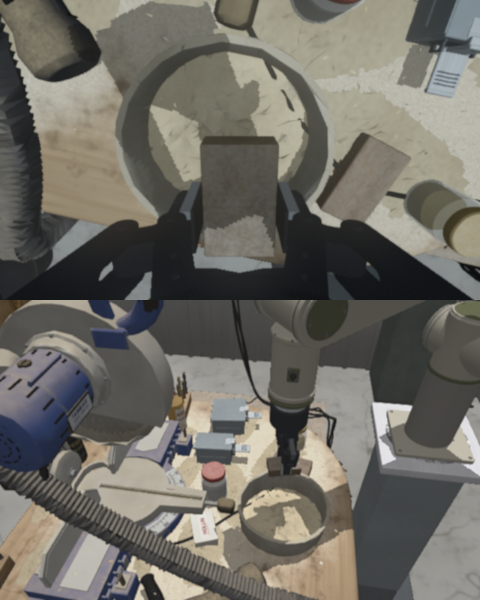

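The block is held in the jaws above the pan. In the wrist half of the picture the pan's outer rim spans about (115,130) to (328,130), with its top at (225,38).

Run:
```python
from h import *
import pickle
s,t=pickle.load(open('w2.pkl','rb'))
P=np.array([plane(s,u*4/3,v*4/3,70)[:2] for u,v in [(116,130),(329,130),(225,39),(140,75),(308,75)]]);print(P)
x=np.linalg.lstsq(np.c_[2*P,np.ones(5)],(P**2).sum(1),rcond=None)[0];print(x[:2],np.sqrt(x[2]+x[:2]@x[:2]))
```

```text
[[411.5 501.3]
 [465.9 298.3]
 [520.1 417.7]
 [469.6 486.5]
 [509.9 335.6]]
[416.06534062 392.89362234] 108.03556321398318
```

Call:
servo_tool(plan=[[[-0.011, 0.016, 0, 0, 0.03], [0, 0, -0.04, 0, 0.03], [0, 0, -0.045, 0, 0.03], [0, 0, -0.035, 0, 0.03], [0, 0, -0.015, 0, 0.03], [0, 0, -0.009, 0, 0.03], [0, 0, 0, 0, 0.03], [0, 0, 0, 0, 0.03]]], force=30)

```text
time: 5.65
tool_pos: [417.5, 395.0, 107.9]
tcp_rot: [-179.9, -0.2, 15.0]
ft_force: [0.5, 0.4, -1.0]
finger_gap: 41.3
grip_force: 33.5
```

Call:
servo_tool(plan=[[[0, 0, -0.004, 0, 0.03], [0, 0, 0, 0, 0.03], [0, 0, 0, 0, 0.065], [0, 0, 0, 0, 0.065], [0, 0, 0, 0, 0.065], [0, 0, 0, 0, 0.065], [0, 0, 0.02, 0, 0.065], [0, 0, 0.04, 0, 0.065], [0, 0, 0.045, 0, 0.065], [0, 0, 0.045, 0, 0.065]]])

```text
time: 6.65
tool_pos: [415.8, 394.1, 253.1]
tcp_rot: [180.0, 0.1, 15.0]
ft_force: [1.0, 0.2, -0.2]
finger_gap: 64.9
grip_force: 0.0
```

Call:
servo_tool(plan=[[[0.012, -0.045, 0, 0, 0.0], [0.012, -0.045, 0, 0, 0.0], [0.012, -0.045, 0, 0, 0.0], [0.012, -0.045, 0, 0, 0.0], [0.012, -0.045, 0, 0, 0.0], [0, -0.045, 0, 0, 0.0], [0, -0.045, 0, 0, 0.0], [0, -0.03, 0, 0, 0.0], [0, 0, 0, 0, 0.0], [0, 0, 0, 0, 0.0]]])

```text
time: 7.65
tool_pos: [476.3, 49.1, 252.0]
tcp_rot: [-180.0, -0.0, 14.9]
ft_force: [0.6, 0.9, -0.0]
finger_gap: 0.1
grip_force: 0.0
```

Run:
```python
from h import *
s=snap('wrist','w3'); t=snap('side')
cv2.imwrite('pics/c3.png',np.vstack([cv2.resize(s['frame'],(480,300)),cv2.resize(t['frame'][120:370,160:480],(384,300)) if 0 else cv2.resize(t['frame'][130:380,180:580],(480,300))]))
st=sense();print(st['time'],st['tool_pos'],st['finger_gap'],st['ft_force'])
import pickle;pickle.dump((s,t),open('w3.pkl','wb'))
```

```text
7.75 [476.21943819  50.25438641 251.9467932 ] -0.23298899254754352 [-0.04771694  0.78586003 -0.18882281]
```

View pics/c3.png

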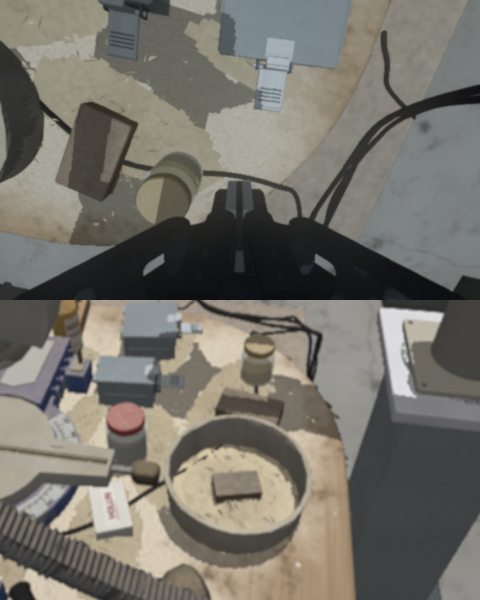

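The offcut is lying in the pan, at (237,485) in the lower half. In the wrist half, the wide paddle's outer end runs from (254,106) to (281,111), and nothing sits on the lid.

Run:
```python
from h import *
import pickle
s,t=pickle.load(open('w3.pkl','rb'));d=pickle.load(open('d0.pkl','rb'))
a,b=[plane(s,u*4/3,v*4/3,43) for u,v in [(254,106),(281,111)]];print(a,b,(a+b)/2+14*np.array([.987,.16,0]))
for u,v in [(219,52),(337,68)]: print('lidfront',plane(s,u*4/3,v*4/3,65))
for z in (60,75,90,105): print(z,plane(d['scene'],406,214,z),plane(d['side'],397,166,z))
print(sense()['joint_pos'].round(1) if hasattr(sense()['joint_pos'],'round') else sense()['joint_pos'])
```

```text
[515.8  44.1  43. ] [518.   14.5  43. ] [530.718  31.54   43.   ]
lidfront [558.   91.2  65. ]
lidfront [572.7 -20.3  65. ]
60 [420.3  88.2  60. ] [400.2  81.6  60. ]
75 [409.3 100.4  75. ] [400.7 100.2  75. ]
90 [398.3 112.6  90. ] [401.2 118.7  90. ]
105 [387.3 124.9 105. ] [401.7 137.3 105. ]
[-1.000e-01 -9.900e+00  1.079e+02  0.000e+00  8.200e+01  7.480e+01]
```

Call:
servo_tool(plan=[[[0.006, -0.002, 0, 8.5, 0], [0.006, -0.002, 0, 8.5, 0], [0.006, -0.002, 0, 8.5, 0], [0.006, -0.002, 0, 8.5, 0], [0.006, -0.002, 0, 8.5, 0], [0.006, -0.002, 0, 8.5, 0], [0.006, -0.002, 0, 8.5, 0], [0.006, -0.002, 0, 8.5, 0], [0.006, -0.002, 0, 8.5, 0], [0, 0, 0, 8.5, 0]]])

```text
time: 8.75
tool_pos: [530.7, 32.9, 251.8]
tcp_rot: [180.0, -0.0, 100.5]
ft_force: [-0.9, 0.1, -0.0]
finger_gap: -0.2
grip_force: 0.0
```

Call:
servo_tool(plan=[[[0, 0, -0.01, 8.5, 0], [0, 0, -0.01, 8.5, 0], [0, 0, -0.01, 8.5, 0], [0, 0, -0.01, 8.5, 0], [0, 0, -0.01, 8.5, 0], [0, 0, -0.01, 8.5, 0], [0, 0, -0.01, 8.5, 0], [0, 0, -0.01, 8.5, 0], [0, 0, -0.01, 8.5, 0], [0, 0, 0, 8.5, 0]]])

```text
time: 9.75
tool_pos: [529.1, 33.2, 160.0]
tcp_rot: [180.0, -0.2, -174.5]
ft_force: [0.4, -0.5, 0.0]
finger_gap: -0.3
grip_force: 0.0
```

Call:
servo_tool(plan=[[[0, 0, -0.01, 4, 0], [0, 0, -0.01, 0, 0], [0, 0, 0, 0, 0], [0, 0, 0, 0, 0]]])

```text
time: 10.15
tool_pos: [529.9, 32.1, 141.5]
tcp_rot: [180.0, -0.1, -171.0]
ft_force: [0.5, 0.0, -0.4]
finger_gap: -0.2
grip_force: 0.0
```

Run:
```python
from h import *
t=snap('side');u=snap('scene')
cv2.imwrite('pics/c4.png',np.hstack([cv2.resize(t['frame'][60:220,240:400],(400,400)),cv2.resize(u['frame'][100:240,300:440],(400,400))]))
st=sense();print(st['time'],st['tool_pos'],st['tcp_rot'],st['ft_force'],st['joint_pos'])
```

```text
10.25 [530.46048934  31.70488807 142.28370555] [-1.79995101e+02  2.89378171e-02 -1.71019107e+02] [ 0.04021235 -0.60928541  0.70153265] [-2.10890764e+00  4.96073727e+00  1.05519656e+02  8.09652003e-04
  6.94902673e+01 -1.01090083e+02]
```

View pics/c4.png

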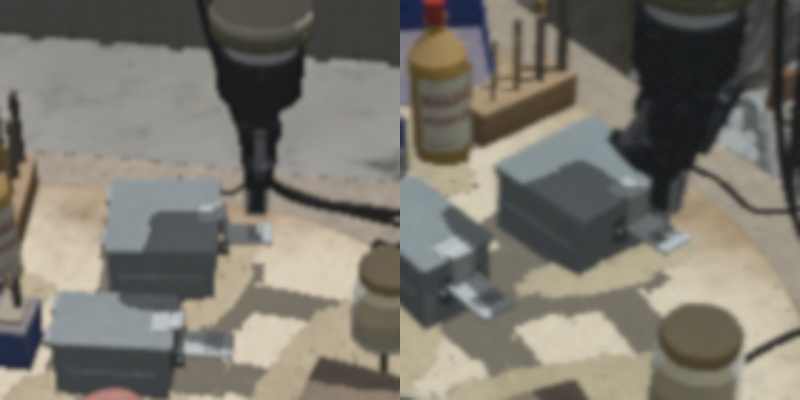

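The side half shows the closed fingertips at (258,210), directly above the outer half of the wide paddle, whose end is at (270,238). The scene half agrees.

Call:
servo_tool(plan=[[[0, 0, -0.01, 0, 0], [0, 0, -0.008, 0, 0], [0, 0, -0.003, 0, 0], [0, 0, 0, 0, 0], [0, 0, 0, 0, 0]]])

```text
time: 10.75
tool_pos: [530.1, 31.4, 120.7]
tcp_rot: [180.0, -0.0, -171.0]
ft_force: [-1.0, -0.1, 0.4]
finger_gap: -0.4
grip_force: 0.0
```

Call:
servo_tool(plan=[[[0, 0, -0.004, 0, 0], [0, 0, -0.003, 0, 0], [0, 0, -0.002, 0, 0]]])

```text
time: 11.05
tool_pos: [530.5, 31.4, 112.1]
tcp_rot: [-180.0, 0.0, -171.0]
ft_force: [-1.3, -0.2, 4.2]
finger_gap: -0.1
grip_force: 2.4
```

Call:
servo_tool(plan=[[[0, 0, -0.002, 0, 0], [0, 0, 0, 0, 0]]])

```text
time: 11.25
tool_pos: [530.6, 31.4, 110.1]
tcp_rot: [-180.0, 0.0, -171.0]
ft_force: [-1.3, -0.8, 5.3]
finger_gap: -0.1
grip_force: 2.6
```

Call:
servo_tool(plan=[[[0, 0, -0.001, 0, 0], [-0.001, 0, 0.01, 0, 0], [-0.03, -0.005, 0.015, 0, 0], [-0.045, -0.007, 0.015, 0, 0], [-0.03, -0.007, 0.035, 0, 0], [0, 0, 0.045, 0, 0], [0, 0, 0.045, 0, 0], [0, 0, 0, 0, 0], [0, 0, 0, 0, 0], [0, 0, 0, 0, 0]]])

```text
time: 12.25
tool_pos: [423.6, 12.5, 272.8]
tcp_rot: [180.0, -0.1, -171.0]
ft_force: [0.2, 0.3, -0.4]
finger_gap: 0.1
grip_force: 0.0
```

Call:
servo_tool(plan=[[[0, 0, 0, 0, 0], [0, 0, 0, 0, 0], [0, 0, 0, 0, 0], [0, 0, 0, 0, 0], [0, 0, 0, 0, 0]]])

```text
time: 12.75
tool_pos: [424.1, 12.4, 273.7]
tcp_rot: [180.0, -0.0, -171.0]
ft_force: [-0.4, 1.0, 0.4]
finger_gap: 0.1
grip_force: 0.0
```

Run:
```python
from h import *
t=snap('side');u=snap('scene')
cv2.imwrite('pics/c5.png',np.vstack([cv2.resize(t['frame'],(480,300)),cv2.resize(u['frame'],(480,300))]))
st=sense();print(st['time'],st['tool_pos'],st['ft_force'])
```

```text
12.85 [424.21093279  12.40681869 273.84211817] [-0.56234791  0.52578588 -0.48509929]
```

View pics/c5.png

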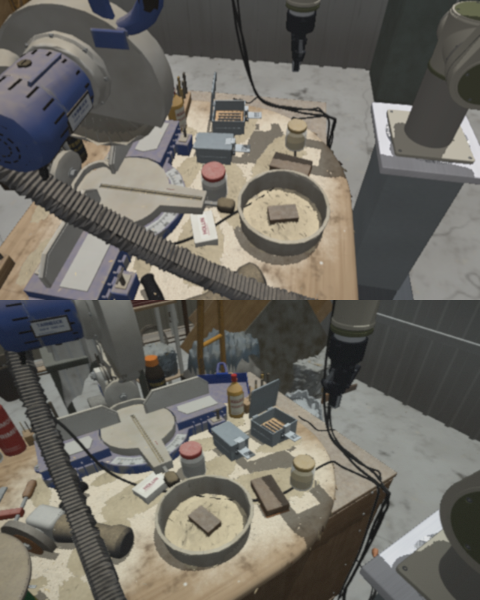

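The wide lid now stands open (side half at (213,100), scene half at (265,395)). The narrow case is shut, the offcut is in the pan at (283,213), and the arm is clear of everything.

```bash
python3 -c "
from bench import r
print(r.hand_in())"
```

```text
the job is handed in; nothing more can be done
None
```

The offcut is in the scrap pan, the wide case's lid popped open on its own and stayed open, the narrow case is still shut, and the job is handed in at about 13 s of the 48 s allowed.

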